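Strip a stuck cup off its nest and stand it on the draining grid

ROBOT

A 6-joint arm with a two-finger parallel gripper is mounted at the origin on the work surface. World frame = base frame: x ahead of the robot, y to its left, z up, the work surface at z = 0. Lengths are in m, angles in degrees, forces in N, time in s.
With the tool pointing down it reaches from about 0.275 to 0.825 m from the base axis. Payload 5.2 kg.
Tool frame: the origin (TCP) lies midway between the tips of the shut fingers; the grasp point (between the pads) lies 19 mm behind it; y points along the fingers, x is the direction in which the jaws open and shut, and the axes are right-handed (so a half turn about y gives the same grasp; the last joint's range is limited). The gripper opens to 93 mm and grips with 3 to 60 N. Pads are 15 mm wide; open, the fingers measure 128 mm over their backs; the gripper's body (75 mm by 188 mm) begins 65 mm behind the grasp point.
Start: joints at [60.459, 14.817, 87.949, -0, 77.235, -11.62], TCP at [0.169, 0.523, 0.198] pointing down, gripper open.
Joint ranges: [-179.93, 179.93], [-52.35, 119.4], [10.71, 147.94], [-69.91, 249.91], [12.55, 155.21], [-178.61, 178.61]. Speed limits (degrees/s): [147.25, 147.25, 180, 180, 180, 180].

INTERFACE

Orientations are given as [roll, pitch, yaw] about the fixed x, y, z axes, in that order (R = Rz(yaw) Ry(pitch) Rx(roll)).
In Python, from bench import monitor, vision, sign_off gives the robot as it stands.
- The arm moves only by the tool servo_tool, never from a script. Its argument "targets" is one flat list of numbers, 7 for each row, row after row: the shift along the tool's x, y, z in cm, then the turn, a rotation vector about the tool's x, y, z in rad, then the opening, from 0 (shut) to 1 (fully open). A call has 1 to 12 rows; each row is the pose to reach, as a shift and turn from the pose measured when the call began, along the tool's axes at that moment; what a row does not reach only later rows make up. A row lasts 1/12 s, in which the tool goes at most 41.7 mm and 7.16 degrees, less where a joint would pass 70% of its speed; a pose out of reach is approached as far as the arm can. A call with a gripper value outside its range is refused whole. The fingers move at their own pace and stop on an object; the grip force is fixed at half the most. Time passes only in rows, so rows that repeat a pose let the fingers close. It gives the time, the measured TCP pose, the force and the opening at its end, in the units of the state.
- monitor.get_state(): the state, without advancing time (a new reading comes with each control period).
- vision.get_image(name): name is "scene" or "top" or "wrist"; returns (picture, depth): 420x560x3 uint8, blue, green, red; 420x560 float32, m along the optical axis (not along the pixel's ray), 0 where there is no reading.
- vision.camera_info(name): a dict with "intrinsics" (3x3 intrinsics, pixels), "cam_to_world" (4x4, takes a point from camera to world coordinates); the wrist camera has in their place "mount" (4x4, takes a point from camera to tool coordinates, whose origin is the TCP and whose axes are the tool frame's). Camera axes: x right, y down, z forward; pixel columns grow to the right and rows downward; lengths in m; the calibration is good to about 2 mm. The wrist camera is an equidistant fisheye: a pixel r from the principal point sees the ray r / f radians off the axis. A picture is of the moment at which its call begins: read the wrist's pose just before it. camera_info takes no time and is no camera call.
- sign_off(): hands the job in, once; it reports no verdict.
The state is a dict: "t": time; "joints": joint angles; "joint_velocities": joint speeds; "tau": joint torques, N m; "position": TCP position; "tcp_rot": TCP orientation; "wrist_force": force on the tool from outside, world axes, zero at the start; "ft_torque": the same for the moment, N m; "grip_width": finger opening in m.
Only numpy, scipy, OpenCV 4.12 (cv2) and the standard library are available. Lean on these libraries where they do the work, as an engineer would, in place of code of your own. Each camera call takes 0.05 s, during which the arm holds its last target.

TASK

Two steel cups were left nested mouth down, and the brimmed inner one is stuck inside the tall outer one. Bring the nest into the U-shaped notch of the stripper plate so that the inner cup's brim lies under the plate, pull the tall cup up off it, leaving the brimmed cup behind in the notch, standing flat on the table; then set the tall cup down gently, still mouth down, wholly on the draining grid on top of the jack and clear of its edges. Leave everything else where it is.

Things in the scene. Friction and masses are not known exactly. Their poses are not given: they have to be found in the camera images.
- tall_mid (a point): outer cup: plain round steel tumbler, mouth down, 60 mm outside diameter, 76 mm tall, wall 3 mm, about 160 g. This point is on its axis half-way up (38 mm above its rim, 38 mm below its closed top); z up along the cup. It may be gripped from above across any diameter. While nested its rim is 10 mm above the inner cup's underside, so this point starts 48 mm above the table.
- brim (a point): inner cup: steel, mouth down, 46 mm diameter, 81 mm tall, with a flat round brim 92 mm across and 5 mm thick at its bottom, about 100 g. This point is the brim's centre, 2.5 mm above its underside; z up along the cup. Nested, only the brim shows below the outer cup.
- small: the same inner cup as a body, origin at the centre of its underside. Five sprung rubber studs 50 mm up jam it in the outer cup with a few newtons, more than its weight: lift or slide the outer cup and it comes along, unless its brim is held down; then the outer cup lets go after about 40 mm of lift and is clear of it after about 75 mm.
- notch (a point): where the nest's axis belongs: a point on the table in the notch, 36 mm from its closed end. x axis (level) points from the open mouth to the closed end; the prongs reach 55 mm from here towards -x. Put the nest down at least 110 mm from here on the -x side and slide it in along +x: the brim passes beneath the plate, the tall cup between the prongs.
- stripper: stripper plate, fixed to the table: aluminium, 130 x 150 mm, 5 mm thick, on four short legs, its underside 12 mm and its top 17 mm above the table, with a U-shaped notch 72 mm wide cut in from one edge. Legs 12 mm thick, 66 mm to either side of the notch's middle line. Origin and axes as notch.
- grid (a point): centre of the top face of the moulded draining grid, 200 mm (its x) by 180 mm (its y), flat, fixed on a blue scissor jack, its top 80 mm above the table. A small cork stopper stands on it near x = +73 mm, y = -60 mm.
- stopper: small tapered cork stopper, 25 mm wide and 24 mm tall, standing on the draining grid near one corner; leave it alone. Origin: centre of its underside
- nut: brass ring nut, 26 mm wide, 9 mm tall, lying on the closed end of the stripper plate; leave it alone. Origin: centre of its underside
- pitcher: steel measuring jug with a side handle, 88 mm wide, 110 mm tall, far side of the table; leave it alone. Origin: centre of its underside
- bottle: brown glass bottle with a black cap, 60 mm wide, 150 mm tall, far side of the table; leave it alone. Origin: centre of its underside
- thermometer: glass thermometer lying on the table near the robot, 185 mm long, 12 mm thick, its x axis along it; leave it alone. Origin: on the table under its middle
- jar: small glass jar with a metal lid, 54 mm wide, 60 mm tall, near the robot; leave it alone. Origin: centre of its underside
- tall: the same outer cup as a body; origin at the centre of its rim, 38 mm below its half-way point
Things that resemble listed ones, but are neither listed nor needed, are in the scene too. Leave any pink look-alike of the tall alone.

How it is judged (in metres and radians):
On the way, in this order (a step that is already met when the one before it is completed fails the run):
1. the nest stands in the notch with the brim under the plate, the cups still nested (horizontal distance between brim and notch below 0.015 m and height (world z) of brim below 0.013 m and angle between brim's own z axis and vertical below 0.12 rad and z of tall_mid in the frame of brim below 0.066 m), for 0.1 s.
2. the tall cup is off the brimmed cup, which stays behind in the notch (horizontal distance between brim and notch below 0.015 m and height (world z) of brim below 0.013 m and angle between brim's own z axis and vertical below 0.12 rad and height (world z) of tall_mid above 0.108 m), for 0.1 s.
At the end, for the whole second after the job is handed in: the tall cup stands released and at rest, mouth down (within 0.08 rad), wholly on the draining grid (its axis within 72 mm of the grid's centre along the grid's x and 62 mm along y); the brimmed cup stands flat on the table (within 0.12 rad) under the plate, its axis within 15 mm of the notch point (horizontal distance between brim and notch below 0.015 m and height (world z) of brim below 0.013 m and angle between brim's own z axis and vertical below 0.12 rad and x of tall_mid in the frame of grid between -0.072 and 0.072 m and y of tall_mid in the frame of grid between -0.062 and 0.062 m and z of tall_mid in the frame of grid between 0.034 and 0.042 m and angle between tall_mid's own z axis and vertical below 0.08 rad and linear speed of tall below 0.02 m/s); the robot touches nothing.
It fails at once if the tall cup is dropped (falls freely by more than about 15 mm) (linear speed of tall above 0.55 m/s and contact force between the fingers and tall below 0.1 N).
It fails at once if another thing is moved by more than 30 mm (distance of any of stopper, nut, pitcher, bottle, thermometer, jar from where it was at the start of the episode above 0.03 m).
It also fails if it takes over 53 s, if anything falls off the work surface, if the arm or the gripper's body presses on something with over 40 N, if the wrist force passes 120 N, or if a joint passes its speed limit or range.

## Working session

There is one attempt and no reset: what is moved stays moved. The work goes in short steps, Python scripts to look and compute and a tool call to move; the robot and the scene stay as the last step left them, time stands still between calls to the robot, and variables do not carry over. Pictures are saved under pics/ and viewed, and the job is handed in when it is done.

Besides the shell and the picture viewer there is one more tool, called after "Emit:" as a command line: name --argument value ..., lists and objects as JSON in quotes. servo_tool: Moves the arm, as the interface text tells. Its arguments: {"type":"object","properties":{"targets":{"type":"array","items":{"type":"number"}}},"required":["targets"]}

```bash
mkdir -p pics; ls; python3 - <<'E'
from bench import monitor, vision
import cv2,numpy as np
s=monitor.get_state();print(s)
for n in ["scene","top"]:
    im,d=vision.get_image(n);cv2.imwrite(f"pics/{n}0.png",im);np.save(f"pics/{n}0.npy",d)
    c=vision.camera_info(n);print(n,np.round(c["intrinsics"],1),np.round(c["cam_to_world"],4))
print(vision.camera_info("wrist"))
E
```

```text
pics
{'t': 0.0, 'joints': array([ 6.04608792e+01,  1.48586352e+01,  8.80092601e+01, -2.66202429e-03,
        7.72335645e+01, -1.16221302e+01]), 'joint_velocities': array([-0.01398467,  0.04146879, -0.03759435,  0.08962882, -0.01800636,
       -0.01479054]), 'tau': array([-1.20999201e-03, -4.37314904e+01, -2.83997083e+01,  7.16222031e-02,
        4.17287950e-02, -1.81954147e-04]), 'position': array([0.16893454, 0.52281843, 0.19713632]), 'tcp_rot': array([-89.98210223,   0.09990243,  72.08361555]), 'wrist_force': array([-0.1806784 , -0.7743896 , -0.18864075]), 'ft_torque': array([ 0.00900628,  0.01921464, -0.02576492]), 'grip_width': 0.09260631917540332}
scene [[395.7   0.  274.8]
 [  0.  395.7 211.6]
 [  0.    0.    1. ]] [[ 6.8140e-01  4.8510e-01 -5.4800e-01  1.0396e+00]
 [ 7.3190e-01 -4.5260e-01  5.0940e-01 -4.5520e-01]
 [-9.0000e-04 -7.4820e-01 -6.6350e-01  6.4620e-01]
 [ 0.0000e+00  0.0000e+00  0.0000e+00  1.0000e+00]]
top [[461.    0.  279.5]
 [  0.  461.  207.4]
 [  0.    0.    1. ]] [[ 0.0187 -0.989   0.1464  0.4142]
 [-0.9998 -0.0183  0.0045 -0.036 ]
 [-0.0018 -0.1465 -0.9892  1.1507]
 [ 0.      0.      0.      1.    ]]
{'intrinsics': array([[325.1922621 ,   0.        , 278.28683853],
       [  0.        , 325.1922621 , 208.78307496],
       [  0.        ,   0.        ,   1.        ]]), 'mount': array([[ 9.99999979e-01, -1.56914875e-04,  1.30090664e-04,
        -2.60970827e-04],
       [-1.67326678e-04, -2.67517103e-01,  9.63553098e-01,
        -1.86602179e-01],
       [-1.16394337e-04, -9.63553099e-01, -2.67517123e-01,
         7.35725580e-02],
       [ 0.00000000e+00,  0.00000000e+00,  0.00000000e+00,
         1.00000000e+00]])}
```

View pics/scene0.png

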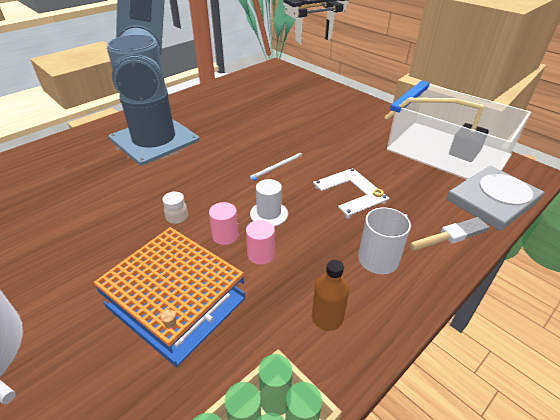

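View pics/top0.png

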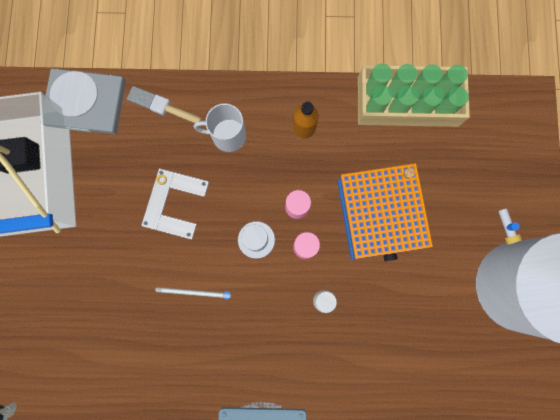

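The nest is the grey cup with the white brim: top picture about (256,238), scene (269,200). The two pink cups without a brim (top (298,204) and (306,245)) are look-alikes to leave alone. I'll confirm in enlarged crops.

```bash
cat > h.py <<'E'
import cv2,numpy as np
from bench import vision
def pix2w(n,u,v,z=None,d=None):
    c=vision.camera_info(n);K=c["intrinsics"];T=c["cam_to_world"]
    r=np.array([(u-K[0,2])/K[0,0],(v-K[1,2])/K[1,1],1.0])
    if d is None:
        w=T[:3,:3]@r; d=(z-T[2,3])/w[2]
    return T[:3,:3]@(r*d)+T[:3,3]
def w2pix(n,p):
    c=vision.camera_info(n);K=c["intrinsics"];T=c["cam_to_world"]
    q=T[:3,:3].T@(np.array(p)-T[:3,3]); q=K@q; return q[:2]/q[2]
def cloud(n,d):
    c=vision.camera_info(n);K=c["intrinsics"];T=c["cam_to_world"]
    v,u=np.mgrid[:420,:560]
    P=np.stack([(u-K[0,2])/K[0,0]*d,(v-K[1,2])/K[1,1]*d,d],-1)
    return P@T[:3,:3].T+T[:3,3]
E
python3 - <<'E'
from h import *
im=cv2.imread("pics/top0.png")
a=cv2.resize(im[155:275,130:330],None,fx=4,fy=4,interpolation=cv2.INTER_CUBIC);cv2.imwrite("pics/c1.png",a)
b=cv2.resize(im[150:275,320:450],None,fx=4.5,fy=4.5,interpolation=cv2.INTER_CUBIC);cv2.imwrite("pics/c2.png",b)
d=np.load("pics/top0.npy");P=cloud("top",d)
for u,v in [(256,236),(256,225),(256,254),(298,202),(150,215),(190,184),(180,227),(385,210),(162,180),(190,293),(325,300),(228,130),(306,105),(230,220)]:
    print(u,v,np.round(P[v,u],4))
E
```

```text
256 236 [0.5039 0.0221 0.0852]
256 225 [0.5298 0.0229 0.0832]
256 254 [0.4662 0.0254 0.0031]
298 202 [ 0.5871 -0.0744  0.0748]
150 215 [0.5568 0.2897 0.0187]
190 184 [0.6367 0.1943 0.0189]
180 227 [0.5284 0.2142 0.0174]
385 210 [ 0.5708 -0.278   0.082 ]
162 180 [0.6462 0.2656 0.0164]
190 293 [0.3683 0.1835 0.0092]
325 300 [ 0.3603 -0.1404  0.0621]
228 130 [0.7831 0.1059 0.0044]
306 105 [ 0.7978 -0.087   0.1511]
230 220 [ 0.5506  0.0936 -0.0039]
```

View pics/c1.png

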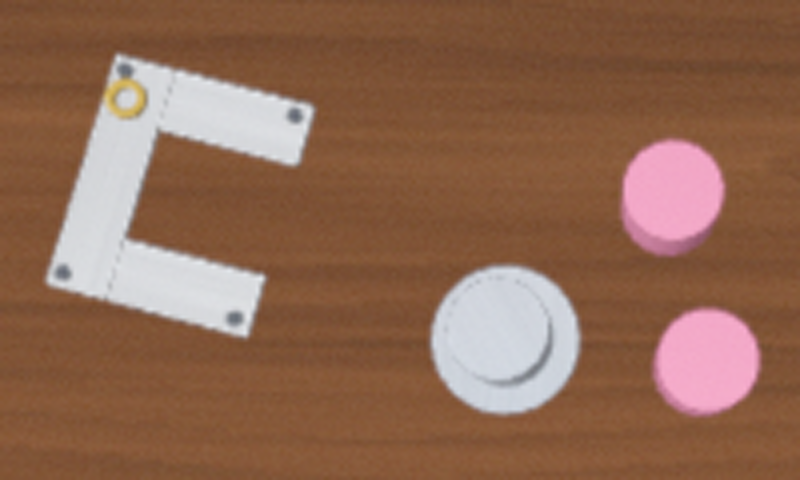

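View pics/c2.png

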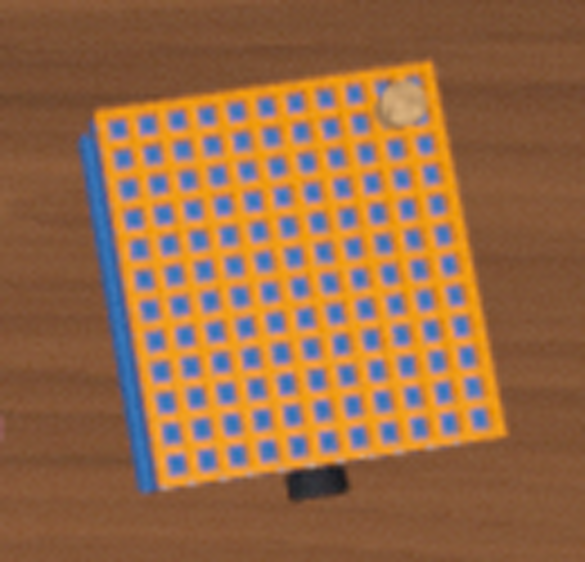

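The crop confirms it: the nest is the grey cup with the flat brim (crop 1 (505,340)), and the pink cups have no brim. The notch mouth opens right (world -y) towards the nest. The nut is at crop (126,98), and the stopper at crop 2 (402,103) on the grid.

```bash
python3 - <<'E'
from h import *
from scipy.optimize import least_squares
def c1(x,y,z): return pix2w("top",(x+.5)/4-.5+130,(y+.5)/4-.5+155,z)
def c2(x,y,z): return pix2w("top",(x+.5)/4.5-.5+320,(y+.5)/4.5-.5+150,z)
def fit(M,W):
    M=np.array(M);W=np.array(W)[:,:2]
    mc,wc=M.mean(0),W.mean(0);A=M-mc;B=W-wc
    th=np.arctan2((A[:,0]*B[:,1]-A[:,1]*B[:,0]).sum(),(A*B).sum())
    R=np.array([[np.cos(th),-np.sin(th)],[np.sin(th),np.cos(th)]])
    t=wc-R@mc; r=(M@R.T+t)-W
    return t,np.degrees(th),np.round(r*1000,1)
# notch frame x-> closed(left), y: z up; world +y is left(img), +x up. x_notch~+y world => y_notch ~ -x world(down in image)
pts=[(117,54),(312,105),(299,165),(158,130),(126,240),(264,275),(248,337),(47,284)]
M=[(75,-75),(-55,-75),(-55,-36),(36,-36),(36,36),(-55,36),(-55,75),(75,75)]
W=[c1(x,y,.017) for x,y in pts]
t,th,r=fit(np.array(M)/1000,W);print("notch",t,th,r.tolist())
W=[c2(x,y,.080) for x,y in [(96,109),(433,61),(508,435),(157,490)]]
print(np.round(W,3))
# stopper at x=+73,y=-60
S=c2(402,106,.09);print("stopper",S)
best=None
for k in range(4):
    for (a,b) in [(.1,.09)]:
        M=np.array([(a,-b),(a,b),(-a,b),(-a,-b)]);M=np.roll(M,k,axis=0)
        for MM in (M,M[::-1]):
            t,th,r=fit(MM,W)
            if abs(r).max()<12:
                R=np.array([[np.cos(np.radians(th)),-np.sin(np.radians(th))],[np.sin(np.radians(th)),np.cos(np.radians(th))]])
                print("grid",t,th,r.tolist(),"stopper in grid",R.T@(S[:2]-t))
print("brim",c1(505,339.5,.005),"r",c1(580,340,.005),c1(431,340,.005))
print("top",c1(498,330,.086))
d=np.load("pics/top0.npy");P=cloud("top",d).reshape(-1,3)
m=(P[:,2]>.075)&(P[:,2]<.095)&(abs(P[:,0]-.51)<.05)&(abs(P[:,1]-.022)<.05)
q=P[m];print("cup cloud",q.mean(0),(q.min(0)+q.max(0))/2,len(q))
d=np.load("pics/scene0.npy");P=cloud("scene",d).reshape(-1,3)
m=(P[:,2]>.08)&(P[:,2]<.095)&(abs(P[:,0]-.51)<.05)&(abs(P[:,1]-.022)<.05)
q=P[m];print("scene cloud",q.mean(0),(q.min(0)+q.max(0))/2,len(q))
print("jar/pinks", [np.round(c1(x,y,.076),3) for x,y in [(673,190),(708,360)]])
E
```

```text
notch [0.58549792 0.22006824] 76.58737705996627 [[-0.5, 0.6], [-0.2, -1.6], [0.2, 0.9], [0.7, 0.2], [0.4, 0.8], [-0.5, -1.1], [0.1, -0.2], [-0.2, 0.4]]
[[ 0.656 -0.175  0.08 ]
 [ 0.685 -0.353  0.08 ]
 [ 0.488 -0.387  0.08 ]
 [ 0.457 -0.206  0.08 ]]
stopper [ 0.65812544 -0.33374602  0.09      ]
grid [ 0.57140775 -0.2805976 ] -170.56185621621165 [[-0.6, -0.2], [-0.3, 0.5], [-0.6, 1.5], [1.4, -1.8]] stopper in grid [-0.07682839  0.06664917]
grid [ 0.57140775 -0.2805976 ] 9.438143783788341 [[-0.6, -0.2], [-0.3, 0.5], [-0.6, 1.5], [1.4, -1.8]] stopper in grid [ 0.07682839 -0.06664917]
brim [0.50197996 0.02658892 0.005     ] r [ 0.50253571 -0.0200421   0.005     ] [0.50081374 0.07258872 0.005     ]
top [0.50119336 0.02635758 0.086     ]
cup cloud [0.50169348 0.02628218 0.08493789] [0.50290574 0.02590487 0.08356332] 515
scene cloud [0.5042158  0.02096858 0.08481364] [0.50287631 0.02221042 0.08404669] 360
jar/pinks [array([ 0.587, -0.074,  0.076]), array([ 0.487, -0.096,  0.076])]
```

```bash
cat >> h.py <<'E'
from scipy.spatial.transform import Rotation as Ro
from bench import monitor
def rel(p,yaw,s=None):
    s=s or monitor.get_state()
    R0=Ro.from_euler('xyz',s["tcp_rot"],degrees=True);R1=Ro.from_euler('xyz',[-90,0,yaw],degrees=True)
    sh=R0.inv().apply(np.array(p)-s["position"])*100
    rv=(R0.inv()*R1).as_rotvec()
    print("t",round(s["t"],2),"pos",np.round(s["position"],4),"rot",np.round(s["tcp_rot"],1),"F",np.round(s["wrist_force"],1),"w",round(s["grip_width"],4))
    print("shift cm",np.round(sh,2),"rotvec",np.round(rv,3))
E
python3 -c "
from h import *
rel([.502,.026,.18],-13.4)"
```

```text
t 0.1 pos [0.169  0.5229 0.1972] rot [-90.    0.1  72.1] F [0.  0.5 0.2] w 0.0929
shift cm [-37.03   1.76 -46.98] rotvec [ 1.000e-03  1.492e+00 -2.000e-03]
```

Emit:
servo_tool --targets '[-37, 1.7, -47, 0, 1.492, 0, 1, -37, 1.7, -47, 0, 1.492, 0, 1, -37, 1.7, -47, 0, 1.492, 0, 1, -37, 1.7, -47, 0, 1.492, 0, 1, -37, 1.7, -47, 0, 1.492, 0, 1, -37, 1.7, -47, 0, 1.492, 0, 1, -37, 1.7, -47, 0, 1.492, 0, 1, -37, 1.7, -47, 0, 1.492, 0, 1, -37, 1.7, -47, 0, 1.492, 0, 1, -37, 1.7, -47, 0, 1.492, 0, 1, -37, 1.7, -47, 0, 1.492, 0, 1, -37, 1.7, -47, 0, 1.492, 0, 1]'

```text
t: 1.1
position: [0.4479, 0.1061, 0.1833]
tcp_rot: [-90.1, 0.0, -13.8]
wrist_force: [0.9, -0.1, -0.3]
grip_width: 0.0928
```

```bash
python3 -c "
from h import *
rel([.502,.026,.18],-13.4)"
```

```text
t 1.1 pos [0.4479 0.1061 0.1833] rot [-90.1   0.  -13.8] F [ 0.9 -0.1 -0.3] w 0.0928
shift cm [ 7.17  0.34 -6.49] rotvec [ 0.002 -0.007 -0.001]
```

Emit:
servo_tool --targets '[7.17, 0.3, -6.5, 0, -0.007, 0, 1, 7.17, 0.3, -6.5, 0, -0.007, 0, 1, 7.17, 0.3, -6.5, 0, -0.007, 0, 1, 7.17, 0.3, -6.5, 0, -0.007, 0, 1, 7.17, 0.3, -6.5, 0, -0.007, 0, 1]'

```text
t: 1.52
position: [0.5015, 0.0258, 0.1797]
tcp_rot: [-90.1, 0.2, -13.5]
wrist_force: [0.1, 0.6, -0.0]
grip_width: 0.0931
```

```bash
cat >> h.py <<'E'
def wrist(name):
    s=monitor.get_state();im,d=vision.get_image("wrist")
    cv2.imwrite(f"pics/{name}.png",im)
    return s,im,d
def wray(u,v,s,z):
    c=vision.camera_info("wrist");K=c["intrinsics"];M=c["mount"]
    x,y=u-K[0,2],v-K[1,2];r=np.hypot(x,y);th=r/K[0,0]
    ray=np.array([np.sin(th)*x/r,np.sin(th)*y/r,np.cos(th)])
    R=Ro.from_euler('xyz',s["tcp_rot"],degrees=True).as_matrix()
    o=R@M[:3,3]+s["position"];w=R@(M[:3,:3]@ray)
    return o+w*(z-o[2])/w[2]
def wproj(p,s):
    c=vision.camera_info("wrist");K=c["intrinsics"];M=c["mount"]
    R=Ro.from_euler('xyz',s["tcp_rot"],degrees=True).as_matrix()
    q=M[:3,:3].T@(R.T@(np.array(p)-s["position"])-M[:3,3])
    th=np.arctan2(np.hypot(q[0],q[1]),q[2]);f=K[0,0]*th/np.hypot(q[0],q[1])
    return np.array([K[0,2]+f*q[0],K[1,2]+f*q[1]])
E
python3 -c "
from h import *
rel([.502,.026,.045],-13.4)
s,im,d=wrist('w1')
print(s['position'],s['tcp_rot'])
for c,z,r in [((.502,.026),.005,.046),((.502,.026),.086,.030)]:
    for a in np.linspace(0,6.28,40):
        p=wproj([c[0]+r*np.cos(a),c[1]+r*np.sin(a),z],s);cv2.circle(im,tuple(int(round(x)) for x in p),1,(0,0,255),-1)
cv2.imwrite('pics/w1o.png',im)
"
```

```text
t 1.52 pos [0.5015 0.0258 0.1797] rot [-90.1   0.2 -13.5] F [ 0.1  0.6 -0. ] w 0.0931
shift cm [ 0.09 13.47  0.05] rotvec [ 0.001 -0.002 -0.003]
[0.50146694 0.02576935 0.17966306] [-90.05863615   0.16528977 -13.49552514]
```

View pics/w1o.png

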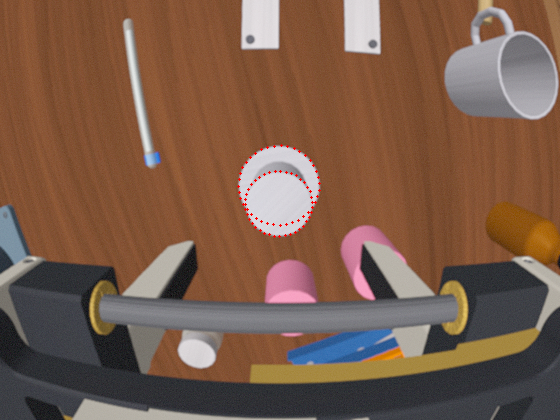

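The wrist picture shows the projected brim and top circles lying exactly on the nest (about (279,190)), with both fingers clear of the pinks. Descending.

Emit:
servo_tool --targets '[0.09, 3.4, 0.05, 0, 0, 0, 1, 0.09, 6.8, 0.05, 0, 0, 0, 1, 0.09, 10.2, 0.05, 0, 0, 0, 1, 0.09, 12.5, 0.05, 0, 0, -0.003, 1, 0.09, 13.4, 0.05, 0, 0, -0.003, 1, 0.09, 13.4, 0.05, 0, 0, -0.003, 1, 0.09, 13.4, 0.05, 0, 0, -0.003, 1]'

```text
t: 2.15
position: [0.5016, 0.028, 0.0466]
tcp_rot: [-90.0, -0.0, -13.3]
wrist_force: [0.4, -0.1, 0.4]
grip_width: 0.093
```

Emit:
servo_tool --targets '[0, 0, 0, 0, 0, 0, 0, 0, 0, 0, 0, 0, 0, 0, 0, 0, 0, 0, 0, 0, 0, 0, 0, 0, 0, 0, 0, 0, 0, 0, 0, 0, 0, 0, 0, 0, 0, 0, 0, 0, 0, 0]'

```text
t: 2.65
position: [0.502, 0.0278, 0.0471]
tcp_rot: [-90.0, -0.1, -13.3]
wrist_force: [-1.3, 0.0, 3.1]
grip_width: 0.0599
```

```bash
python3 -c "
from h import *
rel([.5588,.1081,.048],-13.4)
s,im,d=wrist('w2')
"
```

```text
t 2.65 pos [0.502  0.0278 0.0471] rot [-90.   -0.1 -13.3] F [-1.3  0.   3.1] w 0.0599
shift cm [ 3.68 -0.09  9.12] rotvec [0.001 0.001 0.002]
```

View pics/w2.png

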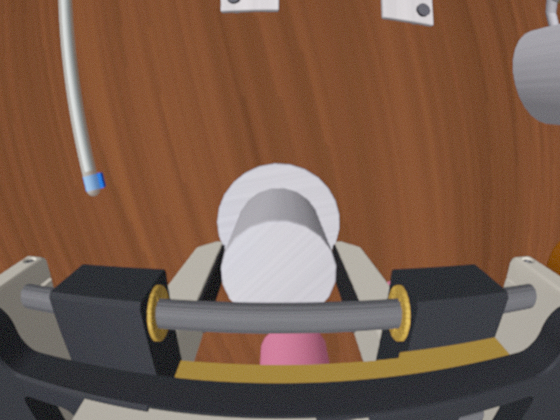

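Fingers closed on the cup at 59.9 mm. Lift slightly and carry it to the approach point.

Emit:
servo_tool --targets '[0, -0.4, 0, 0, 0, 0, 0, 0, -0.8, 0, 0, 0, 0, 0, 1.2, -0.8, 3, 0, 0, 0, 0, 2.4, -0.8, 6, 0, 0, 0, 0, 3.68, -0.8, 9.1, 0, 0, 0, 0, 3.68, -0.8, 9.1, 0, 0, 0, 0, 3.68, -0.6, 9.1, 0, 0, 0, 0, 3.68, -0.4, 9.1, 0, 0, 0.002, 0, 3.68, -0.4, 9.1, 0, 0, 0.002, 0]'

```text
t: 3.45
position: [0.5574, 0.1072, 0.0503]
tcp_rot: [-90.1, 0.2, -13.3]
wrist_force: [-0.5, 0.3, -2.3]
grip_width: 0.0596
```

```bash
cat > ov.py <<'E'
from h import *
def ov(name,cx,cy,zr):
    s,im,d=wrist(name)
    th=np.radians(76.6);R=np.array([[np.cos(th),-np.sin(th)],[np.sin(th),np.cos(th)]]);t=np.array([.5855,.2201])
    def seg(a,b,z,col):
        P=[np.r_[R@(np.array(a)*(1-k)+np.array(b)*k)+t,z] for k in np.linspace(0,1,30)]
        for p in P: cv2.circle(im,tuple(int(round(x)) for x in wproj(p,s)),1,col,-1)
    q=[(-.055,-.036),(.036,-.036),(.036,.036),(-.055,.036)]
    for i in range(3): seg(q[i],q[i+1],.017,(0,255,0))
    for z,r in [(zr-.010+.005,.046),(zr+.076,.03)]:
        for a in np.linspace(0,6.28,50):
            cv2.circle(im,tuple(int(round(x)) for x in wproj([cx+r*np.cos(a),cy+r*np.sin(a),z],s)),1,(0,0,255),-1)
    cv2.imwrite(f'pics/{name}.png',im)
E
python3 -c "
from ov import *
rel([.5588,.1081,.048],-13.4)
s=monitor.get_state();p=s['position']
ov('w3',p[0]-.0004,p[1]-.0018,p[2]-.0471+.010)
im,d=vision.get_image('scene');cv2.imwrite('pics/s3.png',cv2.resize(im[120:300,200:440],None,fx=3,fy=3))
"
```

```text
t 3.45 pos [0.5574 0.1072 0.0503] rot [-90.1   0.2 -13.3] F [-0.5  0.3 -2.3] w 0.0596
shift cm [0.12 0.23 0.12] rotvec [ 0.002  0.001 -0.003]
```

View pics/w3.png

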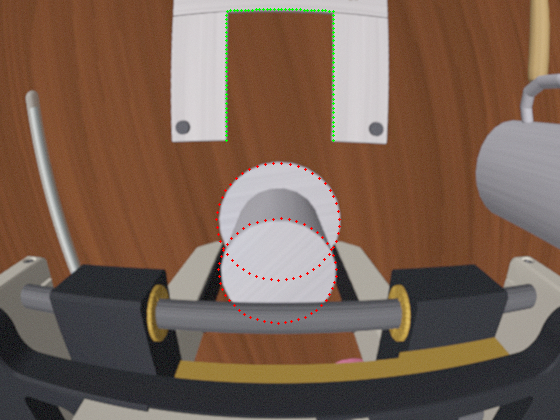

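View pics/s3.png

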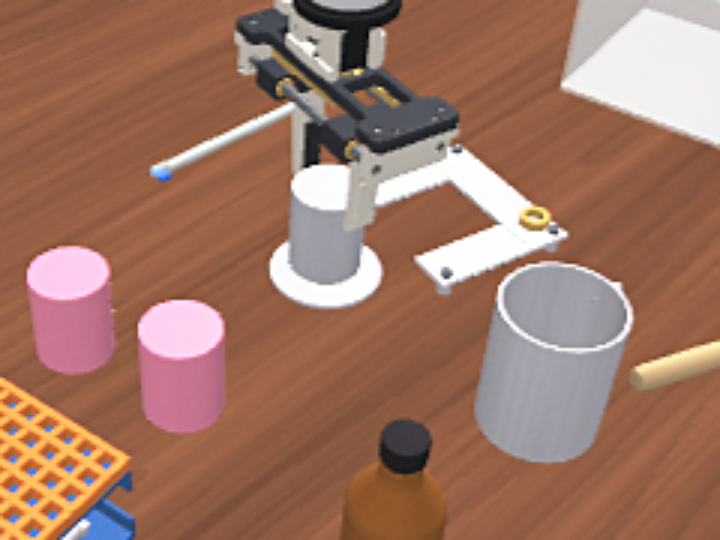

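The overlay matches: the notch outline (227–333, 11–140) and brim line up, and the cup is centred laterally at (279,220). The scene picture shows the nest still seated together. I'll lower it slightly, slide in, then set it down.

```bash
python3 -c "
from h import *
rel([.5859,.2219,.0485],-13.4)"
```

```text
t 3.55 pos [0.5579 0.1071 0.0508] rot [-90.1   0.1 -13.4] F [ 0.1  0.7 -3. ] w 0.0597
shift cm [ 0.07  0.21 11.82] rotvec [ 0.001  0.    -0.002]
```

Emit:
servo_tool --targets '[0.07, 0.2, 0, 0, 0, 0, 0, 0.07, 0.2, 1, 0, 0, 0, 0, 0.07, 0.2, 2.5, 0, 0, 0, 0, 0.07, 0.2, 4, 0, 0, 0, 0, 0.07, 0.2, 5.5, 0, 0, 0, 0, 0.07, 0.2, 7, 0, 0, 0, 0, 0.07, 0.2, 8.5, 0, 0, 0, 0, 0.07, 0.2, 10, 0, 0, 0, 0, 0.07, 0.2, 11.2, 0, 0, 0, 0, 0.07, 0.2, 11.8, 0, 0, 0, 0, 0.07, 0.2, 11.8, 0, 0, 0, 0, 0.07, 0.2, 11.8, 0, 0, 0, 0]'

```text
t: 4.55
position: [0.5858, 0.2219, 0.0485]
tcp_rot: [-90.1, 0.1, -13.3]
wrist_force: [-0.0, -0.7, -2.5]
grip_width: 0.0598
```

```bash
python3 -c "
from ov import *
rel([.5859,.2219,.0465],-13.4)
s=monitor.get_state();p=s['position']
ov('w4',p[0]-.0004,p[1]-.0018,p[2]-.0471+.010)
"
```

```text
t 4.55 pos [0.5858 0.2219 0.0485] rot [-90.1   0.1 -13.3] F [-0.  -0.7 -2.5] w 0.0598
shift cm [0.01 0.2  0.  ] rotvec [ 0.002  0.001 -0.002]
```

View pics/w4.png

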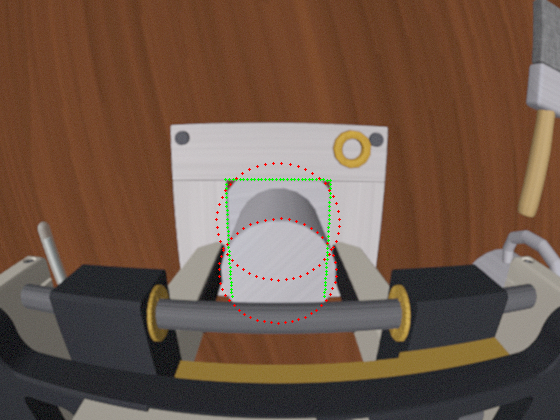

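The nest sits in the notch: the brim is under the plate and the cup is centred between the prongs ((227..330) at row 180). Next I'll set it down, hold, then pull up.

Emit:
servo_tool --targets '[0, 0.15, 0, 0, 0, 0, 0, 0, 0.2, 0, 0, 0, 0, 0, 0, 0.2, 0, 0, 0, 0, 0, 0, 0.2, 0, 0, 0, 0, 0]'

```text
t: 4.93
position: [0.5861, 0.2209, 0.0472]
tcp_rot: [-90.1, 0.1, -13.4]
wrist_force: [-0.5, -0.3, 4.0]
grip_width: 0.0601
```

Emit:
servo_tool --targets '[0, -0.8, 0, 0, 0, 0, 0, 0, -1.6, 0, 0, 0, 0, 0, 0, -2.4, 0, 0, 0, 0, 0, 0, -3.2, 0, 0, 0, 0, 0, 0, -4, 0, 0, 0, 0, 0, 0, -4.8, 0, 0, 0, 0, 0, 0, -5.8, 0, 0, 0, 0, 0, 0, -7, 0, 0, 0, 0, 0, 0, -8.4, 0, 0, 0, 0, 0, 0, -9.8, 0, 0, 0, 0, 0, 0, -11, 0, 0, 0, 0, 0, 0, -11, 0, 0, 0, 0, 0]'

```text
t: 5.93
position: [0.5888, 0.2216, 0.1619]
tcp_rot: [-89.9, -0.3, -13.4]
wrist_force: [0.7, 0.5, -1.2]
grip_width: 0.0595
```

```bash
python3 -c "
from ov import *
s=monitor.get_state();p=s['position']
rel([.5859,.2219,.158],-13.4)
ov('w5',.5855,.2201,.010)
im,d=vision.get_image('scene');cv2.imwrite('pics/s5.png',cv2.resize(im[60:260,240:480],None,fx=3,fy=3))
"
```

```text
t 5.93 pos [0.5888 0.2216 0.1619] rot [-89.9  -0.3 -13.4] F [ 0.7  0.5 -1.2] w 0.0595
shift cm [-0.29  0.38 -0.04] rotvec [-0.002  0.     0.006]
```

View pics/w5.png

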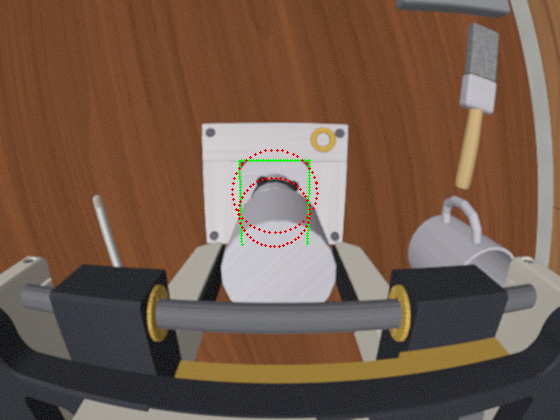

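View pics/s5.png

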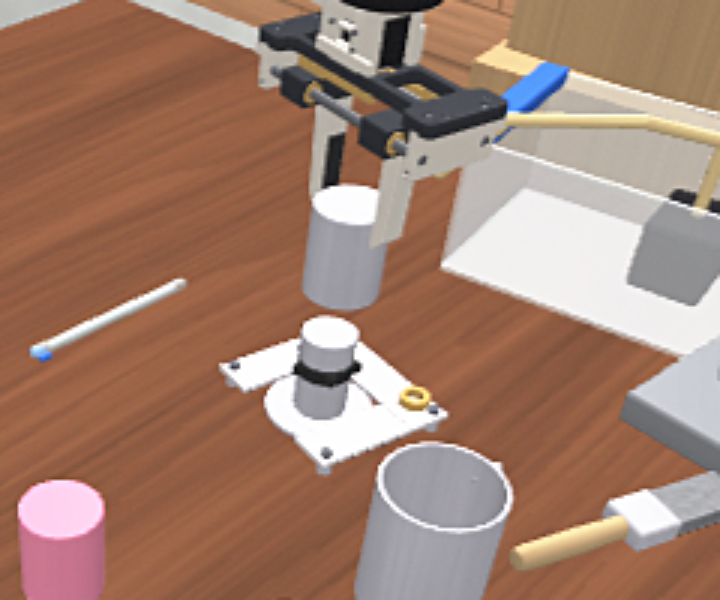

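The tall cup is off. The brimmed cup stands in the notch under the plate at scene crop (325,380), with the nut still at (414,398). Carrying the tall cup to the grid.

```bash
python3 -c "
from h import *
rel([.560,-.270,.190],-13.4)
im,d=vision.get_image('top');a=cv2.resize(im[150:270,120:280],None,fx=5,fy=5,interpolation=cv2.INTER_CUBIC);cv2.imwrite('pics/t5.png',a)"
```

```text
t 6.03 pos [0.587  0.2212 0.1586] rot [-90.   -0.1 -13.4] F [ 0.2 -1.  -2.4] w 0.0598
shift cm [  8.76  -3.11 -48.41] rotvec [ 0.    -0.     0.002]
```

Emit:
servo_tool --targets '[0.2, -2, -1, 0, 0, 0, 0, 0.6, -3.1, -3, 0, 0, 0, 0, 1.1, -3.1, -6, 0, 0, 0, 0, 1.6, -3.1, -9, 0, 0, 0, 0, 2.2, -3.1, -12, 0, 0, 0, 0, 2.7, -3.1, -15, 0, 0, 0, 0, 3.3, -3.1, -18, 0, 0, 0, 0, 3.8, -3.1, -21, 0, 0, 0, 0, 4.3, -3.1, -24, 0, 0, 0, 0, 4.9, -3.1, -27, 0, 0, 0, 0, 5.4, -3.1, -30, 0, 0, 0, 0, 5.4, -3.1, -30, 0, 0, 0, 0]'

```text
t: 7.08
position: [0.5686, -0.0886, 0.1877]
tcp_rot: [-90.2, 0.1, -13.7]
wrist_force: [-0.0, 0.3, -1.8]
grip_width: 0.0593
```

```bash
python3 -c "
from h import *
rel([.560,-.270,.160],-13.4)"
```

```text
t 7.08 pos [ 0.5686 -0.0886  0.1877] rot [-90.2   0.1 -13.7] F [-0.   0.3 -1.8] w 0.0593
shift cm [  3.44   2.84 -17.82] rotvec [ 0.004 -0.004 -0.001]
```

View pics/t5.png

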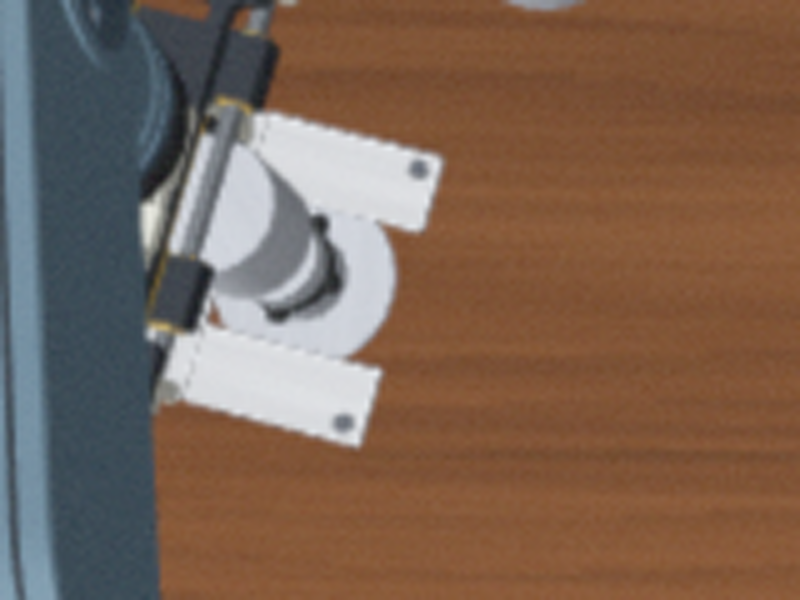

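The brim appears roughly centred in the notch; I'll check it properly once the arm is away. Continuing over the grid.

Emit:
servo_tool --targets '[0.6, 0, -3, 0, 0, 0, 0, 1.2, 0, -6, 0, 0, 0, 0, 1.7, 0, -9, 0, 0, 0, 0, 2.3, 0, -12, 0, 0, 0, 0, 2.9, 0, -15, 0, 0, 0, 0, 3.3, 0, -17, 0, 0, 0, 0, 3.44, 0.5, -17.8, 0.003, -0.003, 0, 0, 3.44, 1.5, -17.8, 0.003, -0.003, 0, 0, 3.44, 2.8, -17.8, 0.003, -0.003, 0, 0, 3.44, 2.8, -17.8, 0.003, -0.003, 0, 0, 3.44, 2.8, -17.8, 0.003, -0.003, 0, 0]'

```text
t: 8.0
position: [0.5593, -0.2674, 0.1587]
tcp_rot: [-89.9, 0.3, -13.4]
wrist_force: [-0.3, 0.2, -0.8]
grip_width: 0.0596
```

```bash
python3 -c "
from h import *
rel([.560,-.270,.1175],-13.4)
for n in ['top','scene']:
    im,d=vision.get_image(n);cv2.imwrite('pics/%s6.png'%n,im)
    np.save('pics/%s6.npy'%n,d)
t=cv2.imread('pics/top6.png');cv2.imwrite('pics/t6.png',cv2.resize(t[150:270,130:290],None,fx=5,fy=5,interpolation=cv2.INTER_CUBIC))
s=cv2.imread('pics/scene6.png');cv2.imwrite('pics/s6.png',cv2.resize(s[140:380,60:360],None,fx=2.5,fy=2.5))
"
```

```text
t 8.0 pos [ 0.5593 -0.2674  0.1587] rot [-89.9   0.3 -13.4] F [-0.3  0.2 -0.8] w 0.0596
shift cm [ 0.15  4.12 -0.24] rotvec [-0.001 -0.    -0.005]
```

View pics/t6.png

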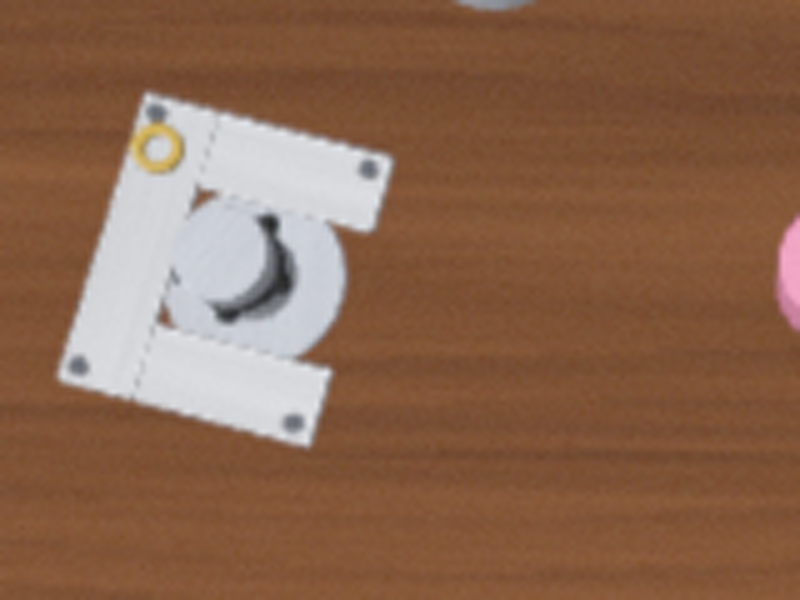

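View pics/s6.png

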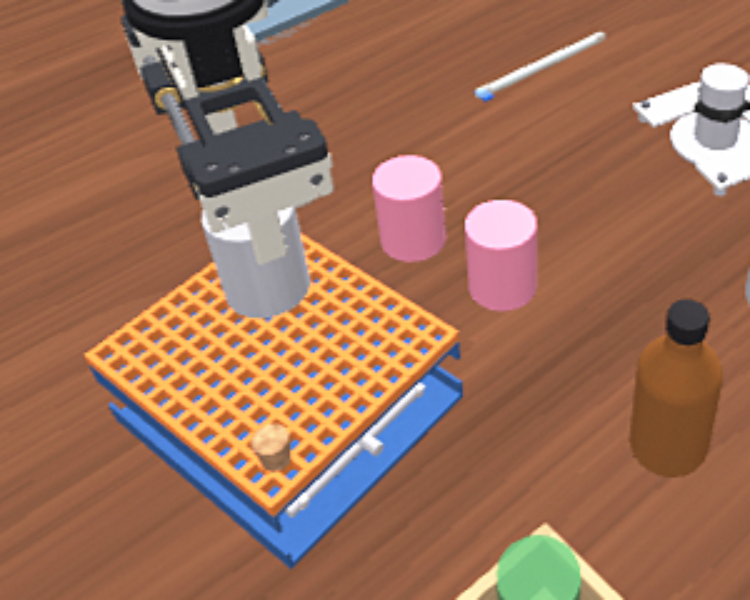

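```bash
python3 -c "
from h import *
def c(x,y,z): return pix2w('top',(x+.5)/5-.5+130,(y+.5)/5-.5+150,z)
th=np.radians(76.6);R=np.array([[np.cos(th),-np.sin(th)],[np.sin(th),np.cos(th)]])
L=lambda p:np.round(R.T@(p[:2]-[.5855,.2201])*1000,1)
print('top',L(c(222,253,.081)),'brim edge',L(c(346,280,.004)),'top edges',L(c(174,253,.081)),L(c(270,253,.081)))
d=np.load('pics/top6.npy');P=cloud('top',d).reshape(-1,3)
m=(P[:,2]>.07)&(P[:,2]<.09)&(np.hypot(P[:,0]-.5855,P[:,1]-.22)<.04);q=P[m];print(L(q.mean(0)),len(q))
"
```

```text
top [-2.7 -0.2] brim edge [-46.5 -10.3] top edges [19.2  5.5] [-24.6  -5.8]
[-2.   0.4] 306
```

Emit:
servo_tool --targets '[0.1, 1, -0.2, 0, 0, 0, 0, 0.15, 2, -0.24, 0, 0, -0.005, 0, 0.15, 3, -0.24, 0, 0, -0.005, 0, 0.15, 3.6, -0.24, 0, 0, -0.005, 0, 0.15, 3.9, -0.24, 0, 0, -0.005, 0, 0.15, 3.9, -0.24, 0, 0, -0.005, 0, 0.15, 3.9, -0.24, 0, 0, -0.005, 0]'

```text
t: 8.68
position: [0.5613, -0.2712, 0.1215]
tcp_rot: [-90.0, -0.2, -13.4]
wrist_force: [-0.8, -0.3, -1.4]
grip_width: 0.0594
```

The brimmed cup is about 2–3 mm from the notch point, well within 15 mm. The last few millimetres go slowly.

Emit:
servo_tool --targets '[0, 0.1, 0, 0, 0, 0, 0, 0, 0.2, 0, 0, 0, 0, 0, 0, 0.3, 0, 0, 0, 0, 0, 0, 0.35, 0, 0, 0, 0, 0, 0, 0.35, 0, 0, 0, 0, 0, 0, 0.35, 0, 0, 0, 0, 0]'

```text
t: 9.18
position: [0.5613, -0.2712, 0.1181]
tcp_rot: [-90.0, -0.2, -13.4]
wrist_force: [0.3, -0.5, -2.1]
grip_width: 0.0599
```

```bash
python3 -c "
from h import *
rel([.560,-.270,.1171],-13.4)
"
```

```text
t 9.18 pos [ 0.5613 -0.2712  0.1181] rot [-90.   -0.2 -13.4] F [ 0.3 -0.5 -2.1] w 0.0599
shift cm [-0.15  0.09  0.09] rotvec [0.001 0.    0.004]
```

Emit:
servo_tool --targets '[0, 0.05, 0, 0, 0, 0.003, 0, 0, 0.1, 0, 0, 0, 0.003, 0, 0, 0.15, 0, 0, 0, 0.003, 0, 0, 0.15, 0, 0, 0, 0.003, 0]'

```text
t: 9.52
position: [0.5614, -0.2713, 0.1172]
tcp_rot: [-90.0, -0.1, -13.4]
wrist_force: [-1.5, 0.7, 3.0]
grip_width: 0.0596
```

The vertical force went from -2 to +3 N, so the cup is on the grid. Opening and retreating upward.

Emit:
servo_tool --targets '[0, 0, 0, 0, 0, 0, 0.75, 0, 0, 0, 0, 0, 0, 0.9, 0, 0, 0, 0, 0, 0, 1, 0, 0, 0, 0, 0, 0, 1, 0, 0, 0, 0, 0, 0, 1, 0, 0, 0, 0, 0, 0, 1]'

```text
t: 10.02
position: [0.5614, -0.2713, 0.117]
tcp_rot: [-90.0, -0.1, -13.4]
wrist_force: [0.1, -0.2, 0.3]
grip_width: 0.0915
```

Emit:
servo_tool --targets '[0, -1, 0, 0, 0, 0, 1, 0, -3, 0, 0, 0, 0, 1, 0, -6, 0, 0, 0, 0, 1, 0, -9, 0, 0, 0, 0, 1, 0, -12, 0, 0, 0, 0, 1, 0, -14, 4, 0, 0, 0, 1, 0, -14, 8, 0, 0, 0, 1, 0, -14, 12, 0, 0, 0, 1, 0, -14, 15, 0, 0, 0, 1, 0, -14, 15, 0, 0, 0, 1, 0, -14, 15, 0, 0, 0, 1]'

```text
t: 10.93
position: [0.5964, -0.1236, 0.2579]
tcp_rot: [-90.1, -0.1, -13.2]
wrist_force: [-0.0, 0.0, -0.1]
grip_width: 0.0932
```

```bash
python3 -c "
from h import *
rel([.560,-.270,.1171],-13.4)
for n in ['top','scene']:
    im,d=vision.get_image(n);cv2.imwrite('pics/%s7.png'%n,im)
    np.save('pics/%s7.npy'%n,d)
P=cloud('top',np.load('pics/top7.npy')).reshape(-1,3)
m=(P[:,2]>.145)&(P[:,2]<.17)&(np.hypot(P[:,0]-.56,P[:,1]+.27)<.05);q=P[m];print(q.mean(0),q[:,2].std(),len(q))
A=np.c_[q[:,:2]-q[:,:2].mean(0),np.ones(len(q))];print(np.linalg.lstsq(A,q[:,2],rcond=None)[0])
th=np.radians(9.44);R=np.array([[np.cos(th),-np.sin(th)],[np.sin(th),np.cos(th)]]);print('in grid',R.T@(q.mean(0)[:2]-[.5714,-.2806]))
"
```

```text
t 10.93 pos [ 0.5964 -0.1236  0.2579] rot [-90.1  -0.1 -13.2] F [-0.   0.  -0.1] w 0.0932
shift cm [ -0.23  14.1  -15.07] rotvec [0.001 0.004 0.002]
[ 0.55780897 -0.27881737  0.15504248] 0.0019247879209424524 410
[ 0.01400454 -0.00810255  0.15504248]
in grid [-0.0131146   0.00398762]
```

View pics/top7.png

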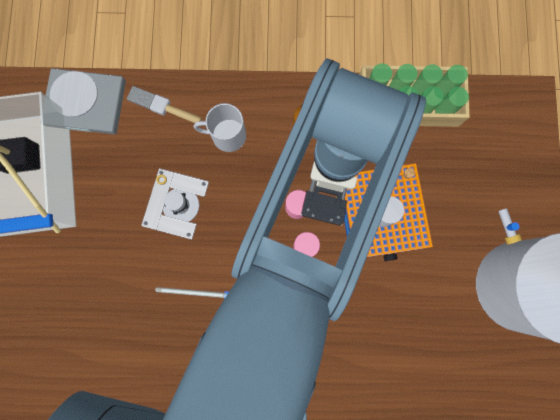

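View pics/scene7.png

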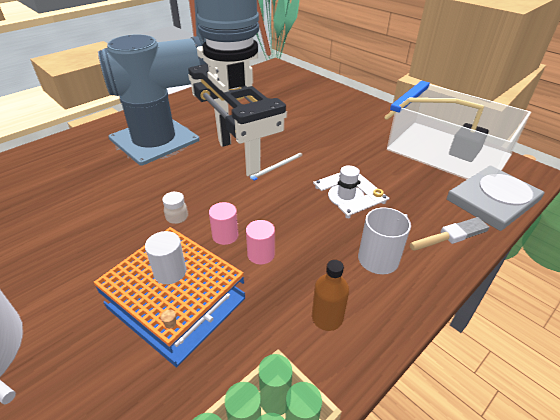

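The tall cup stands upright on the grid at scene (165,257) and top (390,209), clear of the edges and the stopper. The brimmed cup is in the notch, and the nut, pitcher, bottle, jar and thermometer are in their places. Handing in.

```bash
python3 -c "
from bench import sign_off
print(sign_off())"
```

```text
the job is handed in; nothing more can be done
None
```

The job is handed in at about 11 s of the 53 s allowed. I carried the nest to the notch and slid it in with the brim under the plate. I set it down, pulled the tall cup straight up off the brimmed cup, and lowered it onto the draining grid until the wrist force showed contact. Then I opened the fingers and moved the arm clear.

Last checks:
- **Brimmed cup:** it stands upright in the notch, about 2–3 mm from the notch point (15 mm allowed). I measured this after the pull-off and only checked it by eye at the end.
- **Tall cup:** it stands mouth down about (-13, +4) mm from the grid's centre (72 and 62 mm allowed), with about 0.016 rad of tilt in the depth data (0.08 allowed). The arm partly hid it in that picture, so its x and y are approximate. From where the gripper let go it should be nearer (-11, +9) mm, which is also well inside.
- **Robot and other things:** the wrist force read zero after release. The final pictures show the other things where they were, except that the arm hid the jar and bottle from the top camera. They looked unmoved in the scene camera.

No check failed.

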